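Close the push-and-turn cap of a solvent canister

TASK

The black safety cap has only been laid on the neck of the bench canister. Close it properly: turn it clockwise (seen from above) under light pressure until its inner lugs drop into the gaps of the neck, press it down firmly against the sprung seal and twist it on clockwise to the stop, then let go so that it springs up into its locked seat and stays there, level. Leave the jar, tin, battery pack and tape measure standing where they are.

Things in the scene. Friction and masses are not known exactly. Their poses are not given: they have to be found in the camera images.
- cap: Loose black round cap, 83 mm across, about 0.15 kg, ribbed skirt, flat top face 52 mm above the origin. Origin: centre of the skirt's lower rim; z up, x along the grip bar on top. It starts lying loose and level on the canister's neck, round the neck tube (1.5 mm sideways play), its lugs on top of the neck's collar, origin 131 mm above the canister's origin.
- cap_bar (a point): Middle of the cap's straight grip bar, 64.5 mm above the cap's origin. The bar is 64 mm long (cap x), 20 mm wide (cap y), and stands 27 mm tall on the flat top face, from 52 to 79 mm above the cap's origin.
- cap_lug (a point): Middle of one of the cap's three inner lugs, under the +x end of the bar, 35 mm from the axis; the others are at 120 degrees either side. Each is 12 mm wide (about 22 degrees), 6 mm tall, 12 to 18 mm above the cap's origin. Not visible from outside.
- canister: Aluminium canister, 96 mm across, shoulder at 105 mm, bolted to the bench on a dark 128 mm round foot plate; it cannot move. Origin: centre of its underside on the bench, on the axis of neck and cap; z up. A sprung seal in its mouth pushes the cap up: 3 N at first touch, 0.7 N more per mm (11 N at the ridge, 14 N at the bottom stop).
- collar (a point): On the axis, level with the collar's top, 143 mm above the canister's origin. The collar (69 mm across, on a 57 mm neck) has three gaps, 120 degrees apart, 36 degrees wide. Their direction varies and is not given (not tied to any listed axis): feel for it. From the start the cap needs 0.55 to 1.45 rad clockwise (seen from above) to centre its lugs over gaps; play 0.1 rad each way.
- in_gaps (a point): Where the cap's origin lies, 125 mm above the canister's origin, once its lugs stand in the gaps: a light push (about 3 to 5 N) at the right angle lets it sink 6 mm from its start until it rests on the sprung seal. There it is caught (turns only within the play), stays by itself, and can be let go and gripped anew.
- seat (a point): Where the cap's origin lies when locked, 118 mm above the canister's origin. Press it from the gaps below 114 mm (bottom stop 109.5 mm) so the lugs pass under a 4 mm ridge, twist about 0.8 rad clockwise (0.69 at the least, solid stop at 0.88, from centred), let go: the spring lifts the lugs into notches behind the ridge. Let go too early, it springs back to 125 mm.
- case_lid (a point): Middle of the upper edge of the raised lid of the open tool case (fixed) that stands on the bench to the left of the canister. Keep the arm and gripper clear of it, by passing drawn in towards the robot or above it: the lid stands nearly upright, about 0.40 m wide along y (y = 0.18 to 0.58), x = 0.54 to 0.65, up to 0.37 m high.
- jar: Bystander: jar of dark screws with a lid, 66 mm across, 88 mm tall, loose. Origin: centre of its underside.
- tin: Bystander: small oil tin with a screw cap, 66 mm across, 112 mm tall, loose. Origin: centre of its underside.
- battery: Bystander: tool battery pack, 69x119x53 mm, loose. Origin: centre of its underside.
- tape: Bystander: tape measure, 36x80x64 mm, loose. Origin: centre of its underside.

How it is judged:
By the outcome, as a careful person would: the job done as asked, in the order asked, and still so for the second after the job is handed in, with the robot touching nothing.
It also fails if it takes over 69 s, if anything falls off the work surface, if the arm or the gripper's body presses on something with over 40 N, if the wrist force passes 120 N, or if a joint passes its speed limit or range.

ROBOT

A 6-joint arm with a two-finger parallel gripper is mounted at the origin on a cart in front of the work surface, level with it; the furniture and walls round the work are solid. World frame = base frame: x ahead of the robot, y to its left, z up, the work surface at z = 0. Lengths are in m, angles in rad, forces in N, time in s.
With the tool pointing down it reaches from about 0.375 to 0.975 m from the base axis. Payload 3.8 kg.
Tool frame: the origin (TCP) lies on the centre line of the jaws, within the pads' length; the fingertips stand 8 mm ahead of it and the grasp point (between the pads) lies 11 mm behind it; z points along the fingers, y is the line along which they close (so a half turn about z gives the same grasp; the last joint's range is limited). The gripper opens to 85 mm and grips with 20 to 120 N. Pads are 22 mm wide; open, the fingers measure 114 mm over their backs; the gripper's body (76 mm by 85 mm) begins 54 mm behind the grasp point. The pads swing forward as they close: fully open they stand 13 mm farther back than shut.
Start: joints at [1.206, 0.264, 1.604, -0, 1.274, -0.037], TCP at [0.217, 0.639, 0.239] pointing down, gripper open.
Joint ranges: [-2.63, 2.63], [-0.94, 2.18], [0.31, 2.57], [-1.31, 4.45], [0, 2.66], [-2.55, 2.55]. Speed limits (rad/s): [2.57, 2.57, 3.14, 3.14, 3.14, 3.14].

INTERFACE

Orientations are given as a unit quaternion [x, y, z, w].
In Python, from cell import ctrl, eyes, sensors gives the robot as it stands (ctrl), with the cameras (eyes) and the readings (sensors).
- The arm moves only by the shell command python3 nudge.py 'ROWS' [FORCE]. ROWS is a JSON list of rows, 1 to 12 of them, each of 7 numbers: the finger opening in m, then dx, dy, dz in shares of the most that a row can go, 1 being 50 mm, then a rotation vector rx, ry, rz in normalised numbers (1 is pi rad); each row shifts and turns the commanded pose from where the row before left it, along the tool's axes as they then stand; what a row does not reach is not made up. A row lasts 1/10 s, in which the tool goes at most 0.05 m and 0.15 rad, less where a joint would pass 70% of its speed; a pose out of reach is approached as far as the arm can. The fingers move at their own pace and stop on an object; FORCE is the grip in N (left out, the last holds). Time passes only in rows, so rows that do not move let the fingers close. It prints the time, the measured TCP pose, the force, the opening and the grip force at its end. A shift or turn number past 1, either way, is cut back to 1. Input that does not fit is refused with a message, and nothing moves.
- sensors.sense(): the state, without advancing time (a new reading comes with each control period).
- eyes.get_image(name): name is "scene" or "top"; returns a dict with "color" (384x512x3 uint8, blue, green, red), "vertical_fov" (degrees; the focal length in pixels is half the picture's height over the tangent of half this angle, whatever the lens; pixels are square), "cx", "cy" (the principal point, pixels), "distortion" ([k1, k2, p1, p2, k3] as OpenCV has them; the pictures are not rectified), "R" (3x3) and "t" (3): a world point X has camera coordinates R X + t. Camera axes: x right, y down, z forward; pixel columns grow to the right and rows downward; lengths in m; the calibration is good to about 2 mm. A picture is of the moment at which its call begins. There is no depth.
- ctrl.job_done(): hands the job in; it is judged then, once.
The state is a dict: "time_s": time; "joint_pos": joint angles; "joint_velocities": joint speeds; "effort": joint torques, N m; "eef_pos": TCP position; "orientation": TCP orientation; "wrist_force": force on the tool from outside, world axes, zero at the start; "wrist_torque": the same for the moment, N m; "finger_gap": finger opening in m; "finger_force": force on a finger pad.
Only numpy, scipy, OpenCV 4.12 (cv2) and the standard library are available. Lean on these libraries where they do the work, as an engineer would, in place of code of your own. Each camera call takes 0.05 s, during which the arm holds its last target. There are 200 camera calls.

## Working session

There is one attempt and no reset: what is moved stays moved. The work goes in short steps, Python scripts to look and compute and a shell command to move; the robot and the scene stay as the last step left them, time stands still between calls to the robot, and variables do not carry over. Pictures are saved under pics/ and viewed, at most 10 in all, crops included, and the job is handed in when it is done.

```bash
ls; mkdir -p pics
python3 - <<'E'
from cell import ctrl, eyes, sensors
import cv2,numpy as np
for n in("scene","top"):
    d=eyes.get_image(n); cv2.imwrite(f"pics/{n}0.png",d["color"]); np.save(f"pics/{n}0.npy",d,allow_pickle=True)
    print(n,d["vertical_fov"],d["cx"],d["cy"],d["distortion"],np.round(d["R"],4).tolist(),np.round(d["t"],4))
print(sensors.sense())
E
```

```text
cell.py
nudge.py
pics
scene 43.58814967613626 267.27250294016966 185.37167616187716 [-0.19102117  0.          0.          0.          0.        ] [[-0.6115, -0.7911, -0.0148], [-0.4028, 0.3273, -0.8548], [0.6811, -0.5167, -0.5188]] [0.3861 0.3974 1.4304]
top 57.88491967140559 249.58646336996114 194.23731922305757 [-0.10700492  0.          0.          0.          0.        ] [[-0.0486, -0.9988, 0.0027], [-0.9783, 0.0471, -0.2016], [0.2012, -0.0124, -0.9795]] [0.0814 0.6131 1.0539]
{'time_s': 0.1, 'joint_pos': array([ 1.20609281e+00,  2.64688852e-01,  1.60528409e+00, -2.02798846e-07,
        1.27369776e+00, -3.68974852e-02]), 'joint_velocities': array([-5.11850238e-05, -4.97143901e-04, -3.73078767e-03, -1.17515778e-04,
       -2.45797436e-04, -6.88345297e-05]), 'effort': array([ 1.02499162e-03, -5.16707182e+01, -3.68592095e+01, -4.37708638e-05,
        6.21958083e-03,  1.55759608e-05]), 'eef_pos': array([0.21709008, 0.63843446, 0.23805388]), 'orientation': array([ 1.63170028e-01,  9.86597417e-01, -1.01816439e-03, -2.07141894e-04]), 'wrist_force': array([ 0.95722131, -0.2727932 , -0.13663059]), 'wrist_torque': array([ 0.0249715 , -0.05401008, -0.04602992]), 'finger_force': 0.0, 'finger_gap': 0.08497314268912357}
```

View pics/scene0.png

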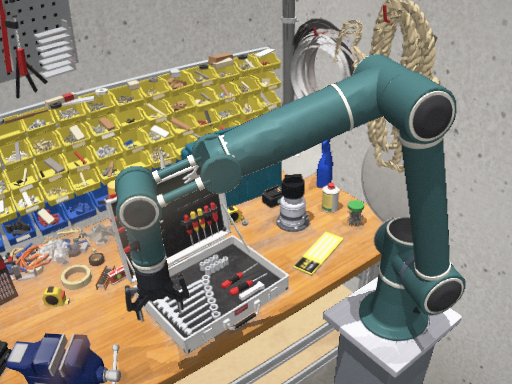

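View pics/top0.png

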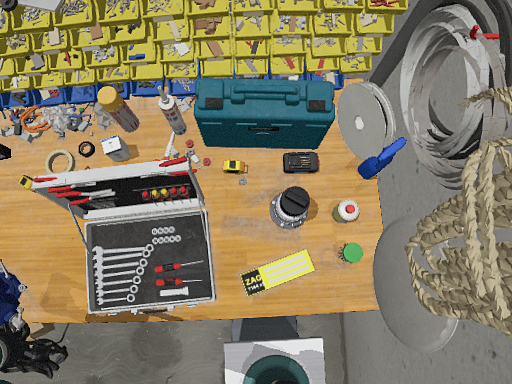

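The scene view shows the black cap on the canister at about (292,188), the tin at (330,197), the jar at (356,212) and the battery at (272,197). In the top view the cap is at about (294,200), with its bar running obliquely. I'll enlarge both to measure.

Run:
```python
import cv2,numpy as np
s=cv2.imread("pics/scene0.png")[165:240,255:325]; t=cv2.imread("pics/top0.png")[170:245,255:325]
f=lambda a:cv2.resize(cv2.convertScaleAbs(a,alpha=1.6,beta=25),None,fx=5.7,fy=5.7,interpolation=cv2.INTER_CUBIC)
cv2.imwrite("pics/crop.png",np.hstack([f(s),f(t)]))
```

```text
(no output)
```

View pics/crop.png

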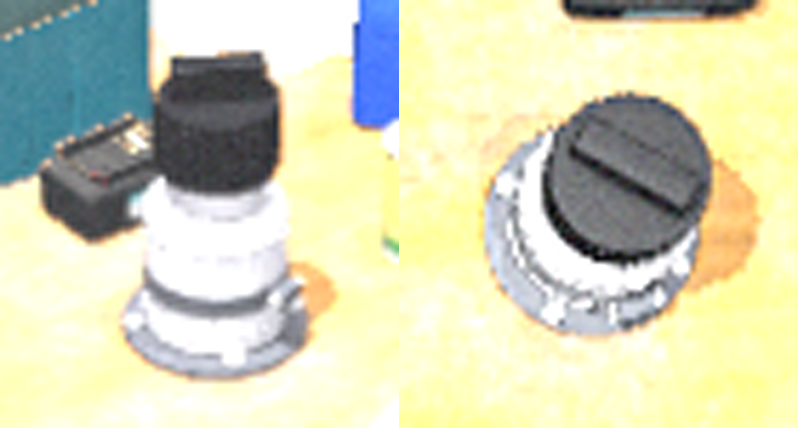

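The left half shows the cap in the scene view, with its skirt spanning crop u 154–280 and its bar standing on top. The right half shows the top view, with the bar's top face running from about (578,136) to (698,195). Next I'll fit the cap model to the dark silhouettes in both views.

```bash
cat > fit.py <<'E'
import cv2,numpy as np
def cam(d):
    f=192/np.tan(np.radians(d["vertical_fov"])/2)
    return np.array([[f,0,d["cx"]],[0,f,d["cy"]],[0,0,1.]]),np.array(d["distortion"],float),np.array(d["R"]),np.array(d["t"]).ravel()
def proj(c,X): return cv2.projectPoints(np.float64(X),cv2.Rodrigues(c[2])[0],c[3],c[0],c[1])[0][:,0]
def ray(c,p):
    q=cv2.undistortPoints(np.float64([[p]]),c[0],c[1])[0,0]
    return -c[2].T@c[3], c[2].T@np.r_[q,1]
def tri(ps):
    A=np.zeros((3,3));b=np.zeros(3)
    for c,p in ps:
        o,r=ray(c,p);r/=np.linalg.norm(r);P=np.eye(3)-np.outer(r,r);A+=P;b+=P@o
    return np.linalg.solve(A,b)
def onplane(c,p,z):
    o,r=ray(c,p); return o+r*(z-o[2])/r[2]
E
python3 - <<'E'
import cv2,numpy as np
from fit import *
from scipy.optimize import minimize
S=np.load("pics/scene0.npy",allow_pickle=True).item();T=np.load("pics/top0.npy",allow_pickle=True).item()
cs,ct=cam(S),cam(T)
W={'s':(255,165,70,75),'t':(255,170,70,75)}
K=8
def seg(d,seed,w):
    x,y,a,b=w; g=d["color"].max(2)[y:y+b,x:x+a]
    m=(g<75).astype(np.uint8); n,l=cv2.connectedComponents(m,connectivity=4)
    return (l==l[seed[1]-y,seed[0]-x]).astype(np.float32)
ms=seg(S,(293,190),W['s']); mt=seg(T,(294,198),W['t'])
print(ms.sum(),mt.sum(),[ (np.where(m)[1].min(),np.where(m)[1].max(),np.where(m)[0].min(),np.where(m)[0].max()) for m in(ms,mt)])
a=np.linspace(0,2*np.pi,60,endpoint=False);ci=.0415*np.c_[np.cos(a),np.sin(a)]
cyl=np.vstack([np.c_[ci,0*a],np.c_[ci,0*a+.052]])
box=np.array([[x,y,z] for x in(-.032,.032) for y in(-.01,.01) for z in(.052,.079)])
def ren(c,p,w):
    x,y,z,h=p;R=np.array([[np.cos(h),-np.sin(h),0],[np.sin(h),np.cos(h),0],[0,0,1]])
    m=np.zeros((w[3]*K,w[2]*K),np.uint8)
    for o in(cyl,box):
        q=proj(c,o@R.T+[x,y,z])-[w[0],w[1]]
        cv2.fillConvexPoly(m,np.round(cv2.convexHull(np.float32((q+.5)*K-.5))).astype(np.int32),255)
    return cv2.resize(m,(w[2],w[3]),interpolation=cv2.INTER_AREA)/255.
cost=lambda p:np.abs(ren(cs,p,W['s'])-ms).sum()+np.abs(ren(ct,p,W['t'])-mt).sum()
B=lambda u,v:(255+(u-399)/5.7-.5,170+v/5.7-.5)
e=[onplane(ct,B(*p),.210) for p in((585,122),(705,180),(690,208),(572,150))]
print(np.round(e,4).tolist()); d1=e[1]-e[0];d2=e[2]-e[3]
h0=np.arctan2(d1[1]+d2[1],d1[0]+d2[0]);print("bar yaw",np.arctan2(d1[1],d1[0]),np.arctan2(d2[1],d2[0]),np.linalg.norm(d1),"mid",np.mean(e,0))
p0=np.r_[np.mean(e,0)[:2],.131,h0]
for h in (h0-.2,h0,h0+.2):
    r=minimize(cost,np.r_[p0[:3],h],method="Nelder-Mead",options=dict(initial_simplex=np.r_[p0[:3],h]+np.vstack([np.zeros(4),np.diag([.01,.01,.01,.2])]),maxiter=400));print(r.x,r.fun)
# bystanders rough, top view
for n,p,z in(("tin",(347,210),.112),("jar",(350,252),.088),("bat",(300,160),.053),("tape",(234,166),.064)): print(n,onplane(ct,p,z))
E
```

```text
759.0 693.0 [(np.int64(7), np.int64(48), np.int64(9), np.int64(41)), (np.int64(25), np.int64(54), np.int64(16), np.int64(46))]
[[0.5904, -0.0516, 0.21], [0.5587, -0.1082, 0.21], [0.5453, -0.0997, 0.21], [0.5768, -0.0442, 0.21]]
bar yaw -2.0808009067225575 -2.0866409314693914 0.06487311719396995 mid [ 0.56779882 -0.07592257  0.21      ]
[ 0.56981029 -0.07596026  0.13086204 -2.16945166] 386.2196078431373
[ 0.56977377 -0.07591293  0.13056818 -2.13540853] 385.9019607843137
[ 0.5699131  -0.07546448  0.13112633 -2.13951685] 386.4313725490196
tin [ 0.54237231 -0.24395613  0.112     ]
jar [ 0.41510196 -0.24750684  0.088     ]
bat [ 0.72613826 -0.12136939  0.053     ]
tape [0.71247533 0.0979864  0.064     ]
```

Fit: cap axis at (0.569, -0.076), origin height 0.131 (matches the text), bar yaw about 1.04 (mod π). First I'll travel drawn in towards the robot, rising on the way.

The manual's scale: shifts go in shares of 50 mm and turns go in shares of pi rad. Converting my numbers, -0.032 m is -0.64, -0.027 m is -0.54.

```bash
python3 nudge.py '[[0.085, -0.54, -0.64, -0.2, 0, 0, 0], [0.085, -0.54, -0.64, -0.2, 0, 0, 0], [0.085, -0.54, -0.64, -0.2, 0, 0, 0], [0.085, -0.54, -0.64, -0.2, 0, 0, 0], [0.085, -0.54, -0.64, -0.2, 0, 0, 0], [0.085, -0.54, -0.64, -0.2, 0, 0, 0], [0.085, -0.54, -0.64, -0.2, 0, 0, 0], [0.085, -0.54, -0.64, -0.2, 0, 0, 0], [0.085, -0.54, -0.64, -0.2, 0, 0, 0], [0.085, -0.54, -0.64, -0.2, 0, 0, 0], [0.085, 0, 0, 0, 0, 0, 0]]'
cat > to.py <<'E'
import sys,numpy as np
from cell import ctrl, eyes, sensors
from scipy.spatial.transform import Rotation as R
s=sensors.sense();r=R.from_quat(s["orientation"]);g=np.array([float(v) for v in sys.argv[1:5]])
y=r.apply([0,1,0]);print("t",round(s["time_s"],2),"pos",s["eef_pos"].round(4),"yang",np.arctan2(y[1],y[0]).round(3),"z",r.apply([0,0,1]).round(4),"q6",s["joint_pos"][5].round(3))
print("F",s["wrist_force"].round(1),"M",s["wrist_torque"].round(2),"gap",s["finger_gap"].round(4),"ff",s["finger_force"])
if len(g)>=3: print("tool delta",r.inv().apply(g[:3]-s["eef_pos"]).round(4))
if len(g)==4:
    c=np.array([[0,1,0],[1,0,0],[0,0,-1]],float) # base: y along world x ... rotate about world z
    a=g[3]; G=R.from_matrix(np.c_[[np.sin(-a)*-1*-1,0,0],[0,0,0],[0,0,0]]) if 0 else R.from_matrix(np.c_[np.cross([np.cos(a),np.sin(a),0],[0,0,-1]),[np.cos(a),np.sin(a),0],[0,0,-1]])
    print("tool rotvec",(r.inv()*G).as_rotvec().round(4))
E
python3 to.py .569 -.076 .33 -.52
cat > to.py <<'E'
import sys,numpy as np
from cell import ctrl, eyes, sensors
from scipy.spatial.transform import Rotation as R
s=sensors.sense();r=R.from_quat(s["orientation"]);g=np.array([float(v) for v in sys.argv[1:5]])
y=r.apply([0,1,0]);print("t",round(s["time_s"],2),"pos",s["eef_pos"].round(4),"yang",np.arctan2(y[1],y[0]).round(3),"z",r.apply([0,0,1]).round(4),"q6",s["joint_pos"][5].round(3))
print("F",s["wrist_force"].round(1),"M",s["wrist_torque"].round(2),"gap",round(s["finger_gap"],4),"ff",s["finger_force"])
if len(g)>=3: print("tool delta",r.inv().apply(g[:3]-s["eef_pos"]).round(4))
if len(g)==4:
    d=np.array([np.cos(g[3]),np.sin(g[3]),0])
    print("tool rotvec",(r.inv()*R.from_matrix(np.c_[np.cross(d,[0,0,-1]),d,[0,0,-1]])).as_rotvec().round(4))
E
python3 to.py .569 -.076 .33 -.52
```

```text
t 1.2 pos [0.3718 0.2456 0.3408] yang 1.237 z [ 3.2e-03 -6.0e-04 -1.0e+00] q6 -0.708
F [-0.2  0.1 -0.2] M [ 0.05 -0.   -0.01] gap 0.0849 ff 0.0
tool delta [-0.2916 -0.2394  0.0116]
tool rotvec [0.0031 0.0019 1.7574]
```

Converted, -0.0292 m is -0.584, -0.024 m is -0.48.

```bash
python3 nudge.py '[[0.06, -0.584, -0.48, 0.02, 0, 0, 0], [0.06, -0.584, -0.48, 0.02, 0, 0, 0], [0.06, -0.584, -0.48, 0.02, 0, 0, 0], [0.06, -0.584, -0.48, 0.02, 0, 0, 0], [0.06, -0.584, -0.48, 0.02, 0, 0, 0], [0.06, -0.584, -0.48, 0.02, 0, 0, 0], [0.06, -0.584, -0.48, 0.02, 0, 0, 0], [0.06, -0.584, -0.48, 0.02, 0, 0, 0], [0.06, -0.584, -0.48, 0.02, 0, 0, 0], [0.06, -0.584, -0.48, 0.02, 0, 0, 0]]' 
python3 nudge.py '[[0.06, 0, 0, 0, 0, 0, 0.0468], [0.06, 0, 0, 0, 0, 0, 0.0468], [0.06, 0, 0, 0, 0, 0, 0.0468], [0.06, 0, 0, 0, 0, 0, 0.0468], [0.06, 0, 0, 0, 0, 0, 0.0468], [0.06, 0, 0, 0, 0, 0, 0.0468], [0.06, 0, 0, 0, 0, 0, 0.0468], [0.06, 0, 0, 0, 0, 0, 0.0468], [0.06, 0, 0, 0, 0, 0, 0.0468], [0.06, 0, 0, 0, 0, 0, 0.0468], [0.06, 0, 0, 0, 0, 0, 0.0468], [0.06, 0, 0, 0, 0, 0, 0.0446]]' >/dev/null
python3 nudge.py '[[0.06, 0, 0, 0, 0, 0, 0], [0.06, 0, 0, 0, 0, 0, 0]]'
python3 to.py .569 -.076 .25 -.52
```

```text
time_s: 2.2
eef_pos: [0.5697, -0.0724, 0.3283]
orientation: [0.163, 0.987, 0.0, -0.001]
wrist_force: [1.6, 0.3, -0.3]
finger_gap: 0.06
finger_force: 0.0
time_s: 3.6
eef_pos: [0.569, -0.0714, 0.3286]
orientation: [0.863, 0.506, -0.0, -0.0]
wrist_force: [-0.4, -0.6, 0.3]
finger_gap: 0.0599
finger_force: 0.0
t 3.6 pos [ 0.569  -0.0714  0.3286] yang -0.51 z [-1.e-03  4.e-04 -1.e+00] q6 0.342
F [-0.4 -0.6  0.3] M [-0.01 -0.01  0.  ] gap 0.0599 ff 0.0
tool delta [-0.0041  0.0023  0.0786]
tool rotvec [-0.0011  0.0001  0.0099]
```

Converted, 0.03 m is 0.6, 0.018 m is 0.36, 0.01 rad is 0.0032.

```bash
python3 nudge.py '[[0.06, -0.08, 0.04, 0.6, 0, 0, 0.0032], [0.06, 0, 0, 0.6, 0, 0, 0], [0.06, 0, 0, 0.36, 0, 0, 0], [0.06, 0, 0, 0, 0, 0, 0]]'
python3 to.py .569 -.076 .195 -.52
python3 - <<'E'
from cell import ctrl, eyes, sensors
import cv2,numpy as np
s=eyes.get_image("scene")["color"][110:235,225:350]; t=eyes.get_image("top")["color"][130:255,235:360]
f=lambda a:cv2.resize(cv2.convertScaleAbs(a,alpha=1.5,beta=20),(400,400),interpolation=cv2.INTER_CUBIC)
cv2.imwrite("pics/c2.png",np.hstack([f(s),f(t)]))
E
```

```text
time_s: 4.0
eef_pos: [0.5665, -0.0759, 0.2472]
orientation: [0.866, 0.501, -0.003, -0.002]
wrist_force: [0.8, -0.1, -0.1]
finger_gap: 0.0602
finger_force: 0.0
t 4.0 pos [ 0.5665 -0.0759  0.2472] yang -0.522 z [-0.0071  0.0014 -1.    ] q6 0.345
F [ 0.8 -0.1 -0.1] M [-0.01 -0.03  0.02] gap 0.0602 ff 0.0
tool delta [0.0012 0.0026 0.0522]
tool rotvec [-0.0069  0.0023 -0.0016]
```

View pics/c2.png

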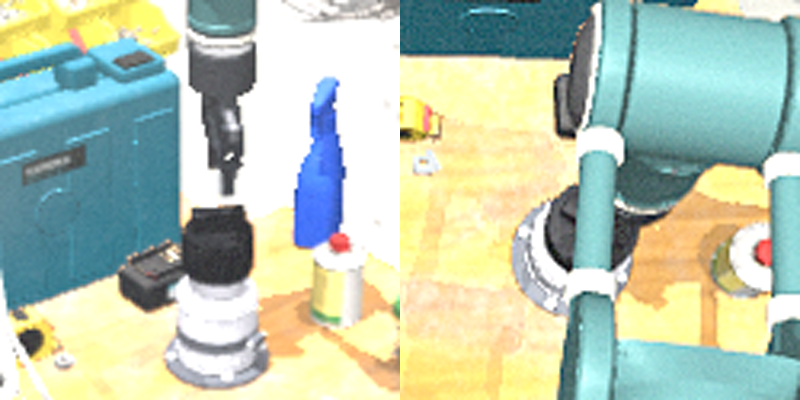

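The scene crop shows the open fingers above the bar, with the fingertip at crop (228,190) and the bar at (218,215). In the top view the arm mostly hides the cap. I'll check that offset by projection.

Run:
```python
from cell import ctrl, eyes, sensors
from fit import *
d=eyes.get_image("scene");c=cam(d)
s=sensors.sense();p=s["eef_pos"]
u=np.array([np.cos(-.522),np.sin(-.522),0])
P=[p+[0,0,-.008+.003],p+u*.03-[0,0,.005],p-u*.03-[0,0,.005],[.569,-.0757,.21],[.569,-.0757,.183]]
print(((proj(c,P)-[225,110]+.5)*3.2).round(1).tolist())
b=d["color"][110:235,225:350].max(2)
for r in (50,52,54,56,58,60,65,70): 
    w=np.where(b[r]<80)[0]; w=w[(w>55)&(w<85)]; print(r,r*3.2,(w.min()*3.2,w.max()*3.2+3.2) if len(w) else None)
```

```text
[[221.0, 182.0], [216.2, 169.4], [225.9, 194.9], [220.3, 211.1], [220.0, 231.5]]
50 160.0 (np.float64(208.0), np.float64(240.0))
52 166.4 (np.float64(220.8), np.float64(233.6))
54 172.8 (np.float64(220.8), np.float64(233.6))
56 179.20000000000002 (np.float64(220.8), np.float64(233.6))
58 185.60000000000002 (np.float64(220.8), np.float64(233.6))
60 192.0 None
65 208.0 (np.float64(192.0), np.float64(243.2))
70 224.0 (np.float64(185.60000000000002), np.float64(252.8))
```

Consistent (near finger predicted 226, seen 227; bar predicted 220, seen 218). Descend and grip.

Converted, 0.02 m is 0.4, 0.01 m is 0.2, -0.007 rad is -0.0022.

```bash
python3 nudge.py '[[0.05, 0.02, 0.06, 0.4, -0.0022, 0.0006, 0], [0.05, 0, 0, 0.4, 0, 0, 0], [0.05, 0, 0, 0.2, 0, 0, 0], [0.05, 0, 0, 0, 0, 0, 0], [0.05, 0, 0, 0, 0, 0, 0]]' 30
python3 to.py .569 -.076 .195 -.52
python3 nudge.py '[[0.01, 0, 0, 0, 0, 0, 0], [0.01, 0, 0, 0, 0, 0, 0], [0.01, 0, 0, 0, 0, 0, 0], [0.01, 0, 0, 0, 0, 0, 0], [0.01, 0, 0, 0, 0, 0, 0], [0.01, 0, 0, 0, 0, 0, 0]]' 30
python3 to.py .569 -.076 .195 -.52
```

```text
time_s: 4.65
eef_pos: [0.5729, -0.0773, 0.2025]
orientation: [0.866, 0.5, 0.003, 0.003]
wrist_force: [0.5, 0.1, -0.1]
finger_gap: 0.0504
finger_force: 0.0
t 4.65 pos [ 0.5729 -0.0773  0.2025] yang -0.524 z [ 0.0086 -0.002  -1.    ] q6 0.347
F [ 0.5  0.1 -0.1] M [ 0.03 -0.01 -0.  ] gap 0.0504 ff 0.0
tool delta [-0.0008 -0.0041  0.0075]
tool rotvec [ 0.0085 -0.0025 -0.0037]
time_s: 5.25
eef_pos: [0.5728, -0.0773, 0.2025]
orientation: [0.866, 0.5, 0.003, 0.003]
wrist_force: [-1.2, 0.8, 6.6]
finger_gap: 0.0191
finger_force: 32.7
t 5.25 pos [ 0.5728 -0.0773  0.2025] yang -0.524 z [ 0.0089 -0.002  -1.    ] q6 0.347
F [-1.2  0.8  6.6] M [0.15 0.12 0.05] gap 0.0191 ff 32.74474259465933
tool delta [-0.0008 -0.004   0.0074]
tool rotvec [ 0.0087 -0.0027 -0.004 ]
```

Converted, 0.08 rad is 0.0255.

```bash
for i in 1 2; do python3 nudge.py '[[0.01, 0, 0, 0, 0, 0, 0.0255], [0.01, 0, 0, 0, 0, 0, 0.0255], [0.01, 0, 0, 0, 0, 0, 0]]' 40 >/dev/null; python3 to.py .569 -.076 .2025; done
```

```text
t 5.55 pos [ 0.5728 -0.0772  0.2025] yang -0.686 z [ 0.0089 -0.0019 -1.    ] q6 0.509
F [-1.5  1.1  6.2] M [ 0.19  0.11 -0.07] gap 0.0191 ff 41.07776219258085
tool delta [-0.0015 -0.0037 -0.0001]
t 5.85 pos [ 0.5728 -0.0772  0.2025] yang -0.846 z [ 0.0087 -0.0019 -1.    ] q6 0.669
F [-1.2  1.2  6.4] M [ 0.21  0.18 -0.06] gap 0.0193 ff 41.08549475669861
tool delta [-0.002  -0.0034 -0.    ]
```

Converted, 0.1 rad is 0.0318.

```bash
python3 nudge.py '[[0.01, 0, 0, 0, 0, 0, 0.0318], [0.01, 0, 0, 0, 0, 0, 0]]' >/dev/null; python3 to.py; for i in 1 2 3; do python3 nudge.py '[[0.01, 0, 0, 0, 0, 0, 0.0255], [0.01, 0, 0, 0, 0, 0, 0]]' >/dev/null; python3 to.py; done
```

```text
t 6.05 pos [ 0.5728 -0.0772  0.2025] yang -0.946 z [ 0.0087 -0.0019 -1.    ] q6 0.769
F [-1.2 -0.4  6.1] M [ 0.14  0.23 -0.09] gap 0.0189 ff 41.1906087922398
t 6.25 pos [ 0.5727 -0.0772  0.2025] yang -1.026 z [ 0.0087 -0.0019 -1.    ] q6 0.849
F [-2.1  1.1  6.4] M [ 0.21  0.16 -0.04] gap 0.0193 ff 40.9438269410748
t 6.45 pos [ 0.5728 -0.0772  0.2025] yang -1.106 z [ 0.0087 -0.0019 -1.    ] q6 0.929
F [-0.3  1.3  5.1] M [ 0.13  0.15 -0.03] gap 0.0192 ff 40.91329497867264
t 6.65 pos [ 0.5728 -0.0772  0.2025] yang -1.186 z [ 0.0088 -0.002  -1.    ] q6 1.009
F [-0.9  1.3  5.5] M [ 0.1   0.09 -0.02] gap 0.0194 ff 40.8812743955059
```

Converted, 0.08 rad is 0.0255.

```bash
for i in 1 2 3 4; do python3 nudge.py '[[0.01, 0, 0, 0, 0, 0, 0.0255], [0.01, 0, 0, 0, 0, 0, 0]]' >/dev/null; python3 to.py; done
```

```text
t 6.85 pos [ 0.5729 -0.0772  0.2025] yang -1.266 z [ 0.009 -0.002 -1.   ] q6 1.089
F [-0.9  0.4  6.5] M [0.08 0.15 0.02] gap 0.0187 ff 40.82482316123787
t 7.05 pos [ 0.573  -0.0772  0.2025] yang -1.346 z [ 0.0091 -0.002  -1.    ] q6 1.169
F [-0.6  1.1  6.5] M [0.07 0.06 0.  ] gap 0.019 ff 40.7486255269032
t 7.25 pos [ 0.5731 -0.0773  0.2026] yang -1.426 z [ 0.0094 -0.0021 -1.    ] q6 1.249
F [-0.5  0.3  5. ] M [-0.    0.02 -0.06] gap 0.0186 ff 40.658781953388825
t 7.45 pos [ 0.5732 -0.0773  0.2026] yang -1.505 z [ 0.0097 -0.0023 -1.    ] q6 1.329
F [-0.3  1.7  5.4] M [ 0.06 -0.   -0.07] gap 0.019 ff 40.55416976334527
```

Converted, 0.08 rad is 0.0255.

```bash
for i in 1 2 3 4; do python3 nudge.py '[[0.01, 0, 0, 0, 0, 0, 0.0255], [0.01, 0, 0, 0, 0, 0, 0]]' >/dev/null; python3 to.py; done
```

```text
t 7.65 pos [ 0.5733 -0.0775  0.2025] yang -1.585 z [ 0.0099 -0.0025 -0.9999] q6 1.408
F [0.3 0.5 5.2] M [-0.05 -0.08 -0.07] gap 0.019 ff 40.487053278047824
t 7.85 pos [ 0.5731 -0.0776  0.2024] yang -1.665 z [ 0.0094 -0.0028 -1.    ] q6 1.488
F [-0.1  0.5  5.1] M [-0.21  0.01 -0.01] gap 0.0191 ff 40.24237074307166
t 8.05 pos [ 0.573  -0.0778  0.2025] yang -1.744 z [ 0.0092 -0.0032 -1.    ] q6 1.568
F [ 0.4 -0.2  5.7] M [-0.37  0.1  -0.06] gap 0.0192 ff 40.12173339480796
t 8.25 pos [ 0.5729 -0.078   0.2024] yang -1.825 z [ 0.009  -0.0035 -1.    ] q6 1.648
F [-0.6 -0.8  5.9] M [-0.42  0.11  0.01] gap 0.0192 ff 39.995967216257554
```

Converted, 0.08 rad is 0.0255.

```bash
for i in 1 2 3 4; do python3 nudge.py '[[0.01, 0, 0, 0, 0, 0, 0.0255], [0.01, 0, 0, 0, 0, 0, 0]]' >/dev/null; python3 to.py; done
```

```text
t 8.45 pos [ 0.5725 -0.0778  0.202 ] yang -1.904 z [ 0.008 -0.003 -1.   ] q6 1.727
F [-0.4 -0.6  4.8] M [-0.41  0.26  0.03] gap 0.0189 ff 38.96086871623993
t 8.65 pos [ 0.5715 -0.0774  0.2005] yang -1.983 z [ 0.0056 -0.0019 -1.    ] q6 1.806
F [-1.2 -1.9 -0.7] M [-0.16  0.02  0.01] gap 0.0191 ff 39.15083348751068
t 8.85 pos [ 0.5712 -0.077   0.1999] yang -2.062 z [ 0.0044 -0.0011 -1.    ] q6 1.885
F [-0.5  0.3 -1.1] M [-0.06  0.31 -0.02] gap 0.0189 ff 39.132365584373474
t 9.05 pos [ 0.5713 -0.0776  0.2005] yang -2.141 z [ 0.0049 -0.0024 -1.    ] q6 1.964
F [-2.4 -3.2 -0.5] M [-0.52  0.47 -0.06] gap 0.0191 ff 39.52485306251219
```

The force fell away at yaw about -1.95 to -2.06, so the lugs are over the gaps. I'll turn back a little and push down lightly.

Converted, 0.001 m is 0.02, -0.1 rad is -0.0318.

```bash
python3 nudge.py '[[0.01, 0, 0, 0.02, 0, 0, -0.0318], [0.01, 0, 0, 0.02, 0, 0, 0], [0.01, 0, 0, 0, 0, 0, 0]]' >/dev/null; python3 to.py; for i in 1 2 ; do python3 nudge.py '[[0.01, 0, 0, 0.02, 0, 0, 0], [0.01, 0, 0, 0, 0, 0, 0]]' >/dev/null; python3 to.py; done
```

```text
t 9.35 pos [ 0.5716 -0.0772  0.1986] yang -2.044 z [ 0.0054 -0.0016 -1.    ] q6 1.867
F [-2.  -1.6 -0.3] M [-0.28  0.52  0.03] gap 0.0193 ff 38.98494780063629
t 9.55 pos [ 0.5718 -0.0772  0.198 ] yang -2.044 z [ 0.0059 -0.0018 -1.    ] q6 1.867
F [-3.9 -2.4  0.1] M [-0.34  0.71  0.02] gap 0.0189 ff 38.98510158061981
t 9.75 pos [ 0.5719 -0.0773  0.1972] yang -2.044 z [ 0.0064 -0.002  -1.    ] q6 1.867
F [-2.4 -1.7 -0.1] M [-0.42  0.81 -0.03] gap 0.0192 ff 38.99916708469391
```

```bash
for i in 1 2 3; do python3 nudge.py '[[0.01, 0, 0, 0.02, 0, 0, 0], [0.01, 0, 0, 0, 0, 0, 0]]' >/dev/null; python3 to.py; done
```

```text
t 9.95 pos [ 0.572  -0.0774  0.1964] yang -2.044 z [ 0.0066 -0.0021 -1.    ] q6 1.867
F [-4.3 -2.6  2.3] M [-0.54  1.03 -0.06] gap 0.0189 ff 39.106993675231934
t 10.15 pos [ 0.5722 -0.0774  0.1955] yang -2.044 z [ 0.007 -0.002 -1.   ] q6 1.867
F [-5.1 -0.7  3.3] M [-0.52  1.01 -0.02] gap 0.019 ff 39.490917921066284
t 10.35 pos [ 0.5722 -0.0774  0.1948] yang -2.044 z [ 0.0071 -0.002  -1.    ] q6 1.867
F [-5.4 -2.7  4. ] M [-0.57  1.12 -0.04] gap 0.0188 ff 39.57889974117279
```

The cap is caught in the gaps and resting on the seal (Fz rising, z -7 mm). q6 is too near its limit for the twist, so I'll release and regrip half a turn back.

Converted, -0.025 m is -0.5.

```bash
python3 nudge.py '[[0.06, 0, 0, 0, 0, 0, 0], [0.06, 0, 0, 0, 0, 0, 0], [0.06, 0, 0, 0, 0, 0, 0], [0.06, 0, 0, 0, 0, 0, 0], [0.06, 0, 0, 0, 0, 0, 0]]' >/dev/null; python3 to.py
python3 nudge.py '[[0.06, 0, 0, -0.5, 0, 0, 0], [0.06, 0, 0, -0.5, 0, 0, 0], [0.06, 0, 0, 0, 0, 0, 0]]' >/dev/null; python3 to.py .571 -.077 .244 1.1
python3 - <<'E'
from cell import ctrl, eyes, sensors
import cv2,numpy as np
s=eyes.get_image("scene")["color"][110:235,225:350]; t=eyes.get_image("top")["color"][130:255,235:360]
f=lambda a:cv2.resize(cv2.convertScaleAbs(a,alpha=1.5,beta=20),(400,400),interpolation=cv2.INTER_CUBIC)
cv2.imwrite("pics/c3.png",np.hstack([f(s),f(t)]))
E
```

```text
t 10.85 pos [ 0.5725 -0.0771  0.1943] yang -2.044 z [ 0.0076 -0.0016 -1.    ] q6 1.867
F [ 0.3 -0.1 -0.2] M [-0.06 -0.01  0.03] gap 0.0599 ff 0.0
t 11.15 pos [ 0.5745 -0.0775  0.2487] yang -2.044 z [ 0.0148 -0.003  -0.9999] q6 1.867
F [1.5 0.1 0.1] M [-0.03 -0.02 -0.  ] gap 0.0597 ff 0.0
tool delta [-0.0034  0.0011  0.0046]
tool rotvec [-0.0228  0.0063  3.1391]
```

View pics/c3.png

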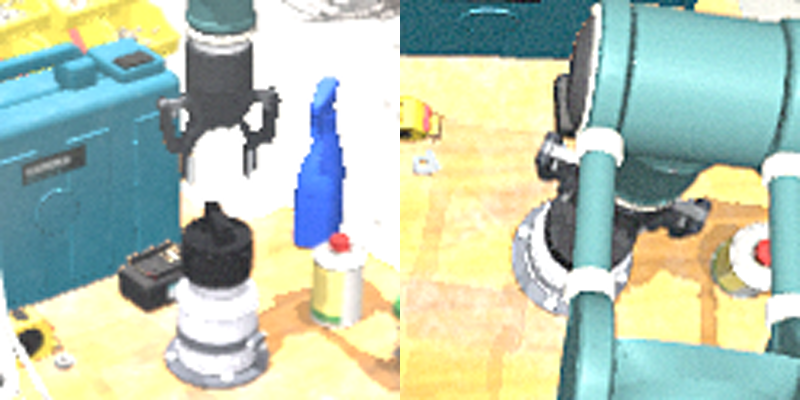

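The cap sits lower and level, with its bar seen end-on at crop (212,210) and the fingers straddling it. Rotate the tool back half a turn.

Converted, -0.15 rad is -0.0477.

```bash
python3 nudge.py '[[0.06, 0, 0, 0, 0, 0, -0.0477], [0.06, 0, 0, 0, 0, 0, -0.0477], [0.06, 0, 0, 0, 0, 0, -0.0477], [0.06, 0, 0, 0, 0, 0, -0.0477], [0.06, 0, 0, 0, 0, 0, -0.0477], [0.06, 0, 0, 0, 0, 0, -0.0477], [0.06, 0, 0, 0, 0, 0, -0.0477], [0.06, 0, 0, 0, 0, 0, -0.0477], [0.06, 0, 0, 0, 0, 0, -0.0477], [0.06, 0, 0, 0, 0, 0, -0.0477], [0.06, 0, 0, 0, 0, 0, -0.0477]]' >/dev/null;
python3 nudge.py '[[0.06, 0, 0, 0, 0, 0, -0.0477], [0.06, 0, 0, 0, 0, 0, -0.0477], [0.06, 0, 0, 0, 0, 0, -0.0477], [0.06, 0, 0, 0, 0, 0, -0.0477], [0.06, 0, 0, 0, 0, 0, -0.0477], [0.06, 0, 0, 0, 0, 0, -0.0477], [0.06, 0, 0, 0, 0, 0, -0.0477], [0.06, 0, 0, 0, 0, 0, -0.0477], [0.06, 0, 0, 0, 0, 0, -0.0477], [0.06, 0, 0, 0, 0, 0, -0.0477], [0.06, 0, 0, 0, 0, 0, 0], [0.06, 0, 0, 0, 0, 0, 0]]' >/dev/null; python3 to.py .571 -.077 .19 1.1
```

```text
t 13.55 pos [ 0.5712 -0.077   0.243 ] yang 1.102 z [ 0.005  -0.0014 -1.    ] q6 -1.279
F [-0.9 -0.   0.9] M [-0.03  0.01  0.  ] gap 0.06 ff 0.0
tool delta [ 0.0005 -0.0001  0.053 ]
tool rotvec [0.0011 0.0051 0.0024]
```

Converted, 0.02 m is 0.4, 0.01 m is 0.2, 0.001 rad is 0.0003.

```bash
python3 nudge.py '[[0.05, 0, 0, 0.4, 0.0003, 0.0013, 0], [0.05, 0, 0, 0.4, 0, 0, 0], [0.05, 0, 0, 0.2, 0, 0, 0], [0.05, 0, 0, 0, 0, 0, 0], [0.05, 0, 0, 0, 0, 0, 0], [0.05, 0, 0, 0, 0, 0, 0]]' 60 >/dev/null; python3 to.py .571 -.077 .19 1.1
python3 nudge.py '[[0.01, 0, 0, 0, 0, 0, 0], [0.01, 0, 0, 0, 0, 0, 0], [0.01, 0, 0, 0, 0, 0, 0], [0.01, 0, 0, 0, 0, 0, 0], [0.01, 0, 0, 0, 0, 0, 0], [0.01, 0, 0, 0, 0, 0, 0]]' 60 > /dev/null; python3 to.py .571 -.077 .19 1.1
```

```text
t 14.15 pos [ 0.5729 -0.0773  0.1955] yang 1.105 z [ 0.005  -0.0012 -1.    ] q6 -1.282
F [ 0.1 -0.4  0.1] M [-0.01  0.01 -0.02] gap 0.0501 ff 0.0
tool delta [ 0.0019 -0.0006  0.0055]
tool rotvec [0.0012 0.0051 0.0055]
t 14.75 pos [ 0.5726 -0.0773  0.1947] yang 1.106 z [ 0.0043 -0.001  -1.    ] q6 -1.283
F [ 1.3 -0.2  2.7] M [ 0.01 -0.18 -0.02] gap 0.0183 ff 60.795074701309204
tool delta [ 0.0016 -0.0005  0.0047]
tool rotvec [0.001  0.0043 0.006 ]
```

Converted, 0.003 m is 0.06, 0.002 m is 0.04.

```bash
python3 nudge.py '[[0.01, 0, 0, 0.06, 0, 0, 0], [0.01, 0, 0, 0.06, 0, 0, 0], [0.01, 0, 0, 0.04, 0, 0, 0], [0.01, 0, 0, 0, 0, 0, 0]]' 100 >/dev/null; python3 to.py;  python3 nudge.py '[[0.01, 0, 0, 0.04, 0, 0, 0], [0.01, 0, 0, 0.04, 0, 0, 0], [0.01, 0, 0, 0.04, 0, 0, 0], [0.01, 0, 0, 0, 0, 0, 0]]' >/dev/null; python3 to.py
```

```text
t 15.15 pos [ 0.5727 -0.0773  0.187 ] yang 1.106 z [ 0.0044 -0.0011 -1.    ] q6 -1.283
F [0.4 0.6 7.8] M [ 0.    0.11 -0.02] gap 0.0173 ff 102.86638140678406
t 15.55 pos [ 0.5728 -0.0773  0.1818] yang 1.106 z [ 0.0046 -0.0012 -1.    ] q6 -1.283
F [-2.1  0.  10.7] M [ 0.02  0.38 -0.02] gap 0.0175 ff 103.36111664772034
```

Converted, 0.001 m is 0.02, 0.1 rad is 0.0318.

```bash
python3 nudge.py '[[0.01, 0, 0, 0.02, 0, 0, 0], [0.01, 0, 0, 0, 0, 0, 0.0318], [0.01, 0, 0, 0, 0, 0, 0.0318], [0.01, 0, 0, 0, 0, 0, 0.0318], [0.01, 0, 0, 0, 0, 0, 0]]' >/dev/null; python3 to.py;  python3 nudge.py '[[0.01, 0, 0, 0, 0, 0, 0.0318], [0.01, 0, 0, 0, 0, 0, 0.0318], [0.01, 0, 0, 0, 0, 0, 0.0318], [0.01, 0, 0, 0, 0, 0, 0]]' >/dev/null; python3 to.py
```

```text
t 16.05 pos [ 0.5729 -0.0782  0.1814] yang 0.804 z [ 0.0051 -0.0028 -1.    ] q6 -0.981
F [-1.8 -1.4 10.7] M [-0.39  0.5  -0.12] gap 0.017 ff 103.42734575271606
t 16.45 pos [ 0.5721 -0.0785  0.1811] yang 0.504 z [ 0.0032 -0.0034 -1.    ] q6 -0.681
F [-4.7 -3.  11.5] M [-0.57  0.83 -0.17] gap 0.0173 ff 103.47084403038025
```

Converted, 0.06 rad is 0.0191.

```bash
for i in 1 2; do python3 nudge.py '[[0.01, 0, 0, 0, 0, 0, 0.0191], [0.01, 0, 0, 0, 0, 0, 0.0127], [0.01, 0, 0, 0, 0, 0, 0]]' >/dev/null; python3 to.py; done
```

```text
t 16.75 pos [ 0.5718 -0.0785  0.181 ] yang 0.406 z [ 0.0026 -0.0034 -1.    ] q6 -0.582
F [-5.  -3.9 11.8] M [-0.65  0.97 -0.  ] gap 0.0171 ff 103.4639310836792
t 17.05 pos [ 0.5716 -0.0783  0.1809] yang 0.306 z [ 0.002  -0.0029 -1.    ] q6 -0.482
F [-5.3 -2.3 11.1] M [-0.5   1.04 -0.  ] gap 0.0172 ff 103.48041772842407
```

Converted, 0.03 rad is 0.0095.

```bash
for i in 1 2 3 4; do python3 nudge.py '[[0.01, 0, 0, 0, 0, 0, 0.0095], [0.01, 0, 0, 0, 0, 0, 0]]' >/dev/null; python3 to.py; done
```

```text
t 17.25 pos [ 0.5715 -0.0778  0.1808] yang 0.276 z [ 0.0017 -0.002  -1.    ] q6 -0.453
F [-5.4 -0.2 13.1] M [-0.2   1.03  0.14] gap 0.0177 ff 103.53631854057312
t 17.45 pos [ 0.5712 -0.0773  0.1808] yang 0.246 z [ 9.0e-04 -1.2e-03 -1.0e+00] q6 -0.423
F [-4.8  0.9 14.3] M [0.05 1.23 0.23] gap 0.0174 ff 103.68213057518005
t 17.65 pos [ 0.5709 -0.0771  0.1808] yang 0.217 z [ 2.e-04 -1.e-03 -1.e+00] q6 -0.394
F [-6.4  2.2 13.6] M [0.24 1.32 0.73] gap 0.0177 ff 104.05439750129517
t 17.85 pos [ 0.5707 -0.077   0.1808] yang 0.19 z [-2.0e-04 -1.5e-03 -1.0e+00] q6 -0.366
F [-6.9  1.8 13.8] M [0.26 1.4  1.52] gap 0.0175 ff 105.71535685798153
```

At the stop (Mz rising to 1.5 N·m). I'll ease back slightly, let the spring lift it, and release.

Converted, -0.002 m is -0.04, -0.05 rad is -0.0159.

```bash
python3 nudge.py '[[0.01, 0, 0, 0, 0, 0, -0.0159], [0.01, 0, 0, 0, 0, 0, 0], [0.01, 0, 0, -0.04, 0, 0, 0], [0.01, 0, 0, -0.04, 0, 0, 0], [0.01, 0, 0, 0, 0, 0, 0]]' >/dev/null; python3 to.py
python3 nudge.py '[[0.06, 0, 0, 0, 0, 0, 0], [0.06, 0, 0, 0, 0, 0, 0], [0.06, 0, 0, 0, 0, 0, 0], [0.06, 0, 0, 0, 0, 0, 0], [0.06, 0, 0, 0, 0, 0, 0]]' >/dev/null; python3 to.py
python3 nudge.py '[[0.06, 0, 0, -0.5, 0, 0, 0], [0.06, 0, 0, -0.8, 0, 0, 0], [0.06, 0, 0, -0.8, 0, 0, 0], [0.06, 0, 0, -0.8, 0, 0, 0], [0.06, 0, 0, 0, 0, 0, 0]]' >/dev/null
python3 nudge.py '[[0.06, 0, 0.8, 0, 0, 0, 0], [0.06, 0, 0.8, 0, 0, 0, 0], [0.06, 0, 0, 0, 0, 0, 0]]' >/dev/null;python3 to.py
```

```text
t 18.35 pos [ 0.5708 -0.0769  0.1835] yang 0.237 z [ 0.e+00 -4.e-04 -1.e+00] q6 -0.413
F [-3.3  0.9  7.8] M [0.18 0.8  0.23] gap 0.0174 ff 102.98812866210938
t 18.85 pos [ 0.572  -0.0772  0.1829] yang 0.236 z [ 2.4e-03 -8.0e-04 -1.0e+00] q6 -0.413
F [0.3 0.2 0.6] M [ 0.03 -0.04 -0.01] gap 0.0599 ff 0.0
t 19.65 pos [ 0.6524 -0.0573  0.3258] yang 0.237 z [ 2.e-03  1.e-04 -1.e+00] q6 -0.363
F [ 0.4 -0.2 -0.3] M [-0.02  0.03  0.  ] gap 0.0602 ff 0.0
```

Run:
```python
from cell import ctrl, eyes, sensors
from fit import *
d=eyes.get_image("scene");c=cam(d);t=eyes.get_image("top")["color"]
s0=cv2.imread("pics/scene0.png")
f=lambda a:cv2.resize(cv2.convertScaleAbs(a,alpha=1.5,beta=20),(400,400),interpolation=cv2.INTER_CUBIC)
cv2.imwrite("pics/c4.png",np.hstack([f(d["color"][150:250,245:345]),f(t[130:255,235:360])]))
for im in(s0,d["color"]):
    g=im[:,286:300].mean(2).mean(1); print(g[195:206].round(0),g[172:186].round(0))
a=np.linspace(0,6.28,200)
for z in(.131,.125,.118):
    q=proj(c,np.c_[.570+.0415*np.cos(a),-.0762+.0415*np.sin(a),z+0*a]); q2=proj(c,[[.57,-.0762,z+.079]]); print(z,q[:,1].max(),q2)
```

```text
[ 23.  23.  27.  51. 107. 132. 133. 137. 147. 205. 246.] [206. 199. 127.  43.  43.  32.  24.  24.  24.  23.  27.  39.  42.  43.]
[ 25.  26.  25.  27.  25.  29.  59. 115. 140. 193. 249.] [213. 212. 206. 162. 127. 106.  80.  63.  38.  32.  28.  25.  28.  30.]
0.131 199.71243761040296 [[293.27876953 175.32265117]]
0.125 201.08660187692854 [[293.25744529 176.74492368]]
0.118 202.68347123065524 [[293.23255172 178.39797961]]
```

View pics/c4.png

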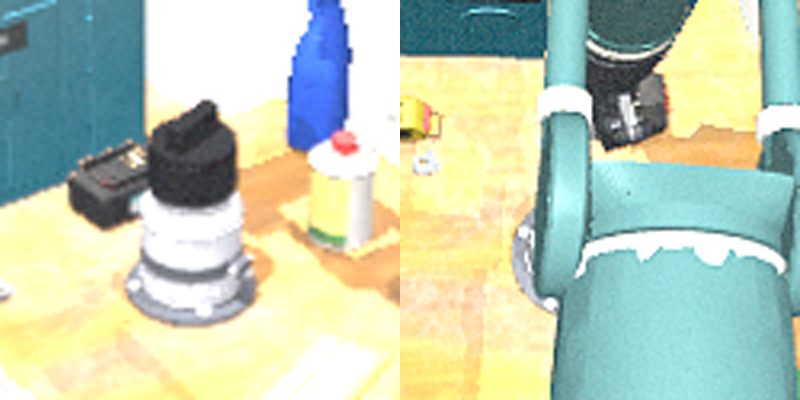

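The cap's lower rim moved down 3.0 px from the start, as expected for the seat at 118 mm (springing back would give 1.4 px). It looks level, the bar is turned, and the tin and battery stand where they were. Handing in.

```bash
python3 -c "
from cell import ctrl, eyes, sensors
print(ctrl.job_done())"
```

```text
the job is handed in; nothing more can be done
None
```

The cap was pressed down, twisted clockwise to the stop and released. The last picture shows it level at the 118 mm locked seat, the arm never went near the jar, tin, battery pack or tape measure, and the job was handed in at about 20 s.

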